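# Scan a reagent bottle's label and put the code reader back on charge

## Robot

A 6-joint arm with a two-finger parallel gripper is mounted at the origin on a cart in front of the work surface, level with it; the furniture and walls round the work are solid. World frame = base frame: x ahead of the robot, y to its left, z up, the work surface at z = 0. Lengths are in mm, angles in degrees, forces in N, time in s.
With the tool pointing down it reaches from about 350 to 850 mm from the base axis. Payload 8.1 kg.
Tool frame: the origin (TCP) lies at the very end of the fingers, on their centre line; the grasp point (between the pads) lies 19 mm behind it; z points along the fingers, y is the line along which they close (so a half turn about z gives the same grasp; the last joint's range is limited). The gripper opens to 85 mm and grips with 20 to 120 N. Pads are 22 mm wide; open, the fingers measure 114 mm over their backs; the gripper's body (76 mm by 85 mm) begins 54 mm behind the grasp point. The pads swing forward as they close: fully open they stand 13 mm farther back than shut.
Start: joints at [59.622, 7.471, 85.268, -0, 87.261, -4.893], TCP at [258.146, 541.632, 231.292] pointing down, gripper open.
Joint ranges: [-169.43, 169.43], [-51.17, 129.36], [1.28, 143.12], [-76.62, 256.62], [0, 156.53], [-152.29, 152.29]. Speed limits (degrees/s): [136.94, 136.94, 159.86, 180, 180, 180].

## Interface

Orientations are given as [roll, pitch, yaw] about the fixed x, y, z axes, in that order (R = Rz(yaw) Ry(pitch) Rx(roll)).
In Python, from bench import status, viewer, job gives the robot as it stands.
- The arm moves only by the tool arm_command, never from a script. Its argument "targets" is a list that holds one entry, the list of rows, each a list of 7 numbers: the shift along the world's x, y, z in m, then the turn, a rotation vector about the world's x, y, z in rad, then the opening, from -1 (shut) to 1 (fully open). In form: [[[dx, dy, dz, rx, ry, rz, gripper], ...]]. A call has 1 to 10 rows; each row shifts and turns the commanded pose from where the row before left it; what a row does not reach is not made up. A row lasts 1/8 s, in which the tool goes at most 62.5 mm and 10.7 degrees, less where a joint would pass 70% of its speed; a pose out of reach is approached as far as the arm can. A call with a gripper value outside its range is refused whole. The fingers move at their own pace and stop on an object; "force" is the grip in N (left out, the last holds). Time passes only in rows, so rows that do not move let the fingers close. It gives the time, the measured TCP pose, the force, the opening and the grip force at its end, in the units of the state.
- status.sense(): the state, without advancing time (a new reading comes with each control period).
- viewer.snapshot(name): name is "scene" or "top"; returns the picture (420x560x3 uint8, red, green, blue); there is no depth.
- viewer.camera_model(name): a dict with "vertical_fov" (degrees; the focal length in pixels is half the picture's height over the tangent of half this angle, whatever the lens; pixels are square), "cx", "cy" (the principal point, pixels), "k1" (the pictures are not rectified: a ray, as slopes to the right and down, at radius r is drawn at 1 + k1 r^2 times it, then the intrinsics apply), "xyz" and "attitude" of the camera in the world. Camera axes: x right, y down, z forward; pixel columns grow to the right and rows downward; lengths in mm; the calibration is good to about 2 mm. A picture is of the moment at which its call begins. camera_model takes no time and is no camera call.
- job.hand_in(): hands the job in; it is judged then, once.
The state is a dict: "time": time; "joint_pos": joint angles; "qd": joint speeds; "joint_efforts": joint torques, N m; "tool_pos": TCP position; "tcp_rot": TCP orientation; "ft_force": force on the tool from outside, world axes, zero at the start; "wrist_torque": the same for the moment, N m; "finger_gap": finger opening in mm; "grip_force": force on a finger pad.
Only numpy, scipy, OpenCV 4.12 (cv2) and the standard library are available. Lean on these libraries where they do the work, as an engineer would, in place of code of your own. Each camera call takes 0.05 s, during which the arm holds its last target. There are 200 camera calls.

## Task

Check the taller square bottle in: pick the cordless code reader up by its pistol grip so that the trigger is squeezed, point its window squarely at the middle of the code label on that bottle from about 100 mm away, and hold it still there for two seconds. Then lay the reader on its side in the charging cradle, contacts side down as it lay on the bench, head in the wide nest and foot in the narrow one; lower it fully into place before you let go rather than dropping it. Do not push or tip either bottle.

Things in the scene. Friction and masses are not known exactly. Their poses are not given: they have to be found in the camera images.
- reader: Loose pistol-shaped code reader, 0.2 kg, balanced at the grip, white head and foot, black grip, lying on its left (contacts) side, 50 mm thick. Origin: on its underside below the grasp point; z up as it lies, x = the way the window looks, y = from foot to head. Head x -39 to 66, y 29 to 77, z 0 to 50 mm; grip x -22 to 14, y -70 to 31, z 7 to 43; foot x -30 to 22, y -92 to -70, z 0 to 50.
- reader_grip (a point): Grasp point: middle of the grip at the trigger, 25 mm above the reader's underside; axes as the reader's. Gripper from above, fingers closing along the reader's x: one pad on the trigger, the other on the grip's back (44 mm over the free trigger, 40 mm squeezed). The head begins 29 mm away along +y, the foot 70 mm along -y.
- reader_window (a point): Middle of the reader's dark window, at x 66, y 53, z 25 mm of the reader. Axes as the reader's: the beam leaves along +x.
- trigger (a joint): The reader's trigger on the grip's +x face, a sprung slide 32 mm long (along y), 20 mm high (z 15 to 35 mm): 0 = free, standing 8 mm proud of the grip; 0.004 m = fully squeezed, which takes 6 N. It springs back. The reader reads while it is squeezed by more than 2.5 mm.
- cradle: Charging cradle fixed on the bench: grey plate (x -57 to 87, y -109 to 97, 24 mm thick) with low black walls round two nests: a wide one for the reader's head at +y, a narrow one for its foot at -y. Origin: on the bench below the grasp point of a reader lying in it. Axes as that reader's: home is the same axes, reader's origin 24 mm above the cradle's.
- cradle_nest (a point): Where the reader's origin comes to lie: on the nest floor, 24 mm above the cradle's origin; axes as the cradle's. Walls rise 14 mm above this floor, their upper 6 mm sloped outwards by 5 mm as a lead-in; play round the reader 3 mm each way. No walls between y -73 and 37 mm, where the fingers go.
- bottle_tall: The taller square amber bottle with black screw cap, to be scanned: 76 x 76 mm, 112 mm to the shoulder, 158 mm tall, 0.55 kg, loose, standing. Origin: centre of its underside; z up; its label is on the flat side that looks to its own -x.
- bottle_tall_label (a point): Middle of the code label (white, 50 x 44 mm, with a 28 mm black code) on the taller bottle, on its -x side 80 mm above its underside. Axes as the bottle's: +x points into the bottle, which is the way the beam should go.
- bottle_short: The shorter square amber bottle, a bystander: 60 x 60 mm, 72 mm to the shoulder, 114 mm tall, 0.32 kg, loose, standing, also labelled on its own -x side. Origin: centre of its underside; z up.
- drawer_corner (a point): Bystander: upper left front corner of the half-open right drawer of the wooden monitor riser, fixed, 82 mm above the bench. From here the drawer front runs 157 mm to the right and towards the robot, to (0.595, -0.281); a 25 mm knob stands out of its middle. Keep the reader's foot and the hand clear of it while aiming. Axes as the world's.
Things that resemble listed ones, but are neither listed nor needed, are in the scene too. Leave any pink look-alike of the bottle_tall alone.

How it is judged:
By the outcome, as a careful person would: the job done as asked, in the order asked, and still so for the second after the job is handed in, with the robot touching nothing.
It also fails if it takes over 64 s, if anything falls off the work surface, if the arm or the gripper's body presses on something with over 40 N, if the wrist force passes 120 N, or if a joint passes its speed limit or range.

## Working session

There is one attempt and no reset: what is moved stays moved. The work goes in short steps, Python scripts to look and compute and a tool call to move; the robot and the scene stay as the last step left them, time stands still between calls to the robot, and variables do not carry over. Pictures are saved under pics/ and viewed, at most 10 in all, crops included, and the job is handed in when it is done.

Besides the shell and the picture viewer there is one more tool, called after "Request:" as a command line: name --argument value ..., lists and objects as JSON in quotes. arm_command: Moves the arm, as the interface text tells. Its arguments: {"type":"object","properties":{"targets":{"type":"array"},"force":{"type":"number"}},"required":["targets"]}

```bash
mkdir -p pics; ls
python3 - <<'E'
from bench import status, viewer
import cv2
for n in("scene","top"):
    im=viewer.snapshot(n); cv2.imwrite(f"pics/{n}0.png",im[:,:,::-1]); print(n,viewer.camera_model(n))
s=status.sense();print(s)
E
```

```text
pics
scene {'vertical_fov': 44.67864653124687, 'cx': 289.4800458592151, 'cy': 213.06009129213135, 'k1': -0.1965911808591742, 'xyz': array([  44.16196971, -559.58833488, 1012.42490985]), 'attitude': array([-137.4024577 ,   -0.51573671,  -31.16331532])}
top {'vertical_fov': 42.53742692272598, 'cx': 276.64914783395403, 'cy': 208.53020777576137, 'k1': -0.171869726853443, 'xyz': array([ 378.20953426,  166.84552004, 1518.50087493]), 'attitude': array([-174.05238078,    0.62968824,  -88.79158255])}
{'time': 0.1, 'joint_pos': array([ 5.96212209e+01,  7.51063271e+00,  8.53247889e+01, -1.67997145e-04,
        8.72616542e+01, -4.89370165e+00]), 'qd': array([ 0.02370323, -0.06716104, -0.18029131,  0.03982088, -0.11038412,
       -0.07097926]), 'joint_efforts': array([ 1.48687453e-03, -5.70945525e+01, -5.01943839e+01, -1.55131402e-04,
        8.03947449e-03,  1.76017085e-05]), 'tool_pos': array([257.89496246, 541.18539706, 230.33411556]), 'tcp_rot': array([-1.79903264e+02, -8.11410126e-03,  1.54514924e+02]), 'ft_force': array([ 0.3980543 , -0.38197216, -0.09730955]), 'wrist_torque': array([-0.0301474 ,  0.02536584, -0.00616356]), 'grip_force': 0.0, 'finger_gap': 85.28637810795466}
```

View pics/scene0.png

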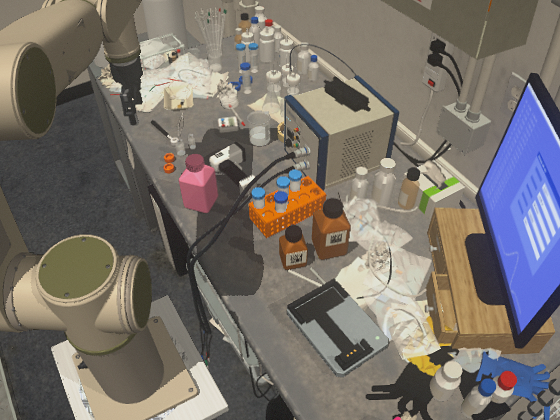

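View pics/top0.png

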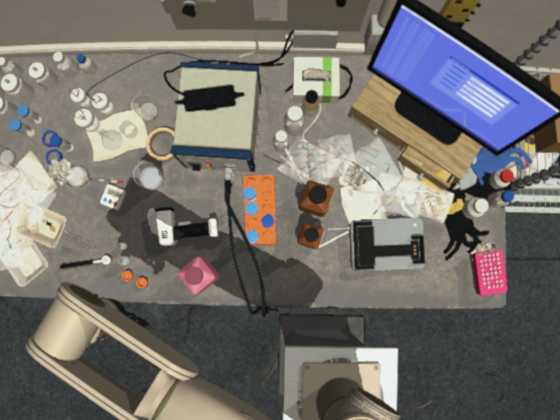

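The scene view shows the reader at (228,160), the two amber bottles at (332,228) (taller) and (293,247) (shorter), the pink look-alike at (198,183) and the cradle at (338,325). In the top view the reader is at (187,228), the bottles at (317,197) and (310,235), and the cradle at (388,244). I'll enlarge to confirm.

Run:
```python
import cv2,numpy as np
t=cv2.imread("pics/top0.png");s=cv2.imread("pics/scene0.png")
f=lambda im,x,y,w,h,k:cv2.resize(im[y:y+h,x:x+w],None,fx=k,fy=k,interpolation=cv2.INTER_CUBIC)
a=f(t,140,195,100,60,4);b=f(t,340,210,100,60,4)
c=f(s,195,130,80,80,5);d=f(s,270,190,80,80,5)
cv2.imwrite("pics/c1.png",np.vstack([np.hstack([a,b])]+[cv2.resize(np.hstack([c,d]),(720,360))[:, :800].copy() if 0 else np.hstack([c,d])[:360]]))
cv2.imwrite("pics/c2.png",f(s,280,270,115,110,5))
```

```text
(no output)
```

View pics/c1.png

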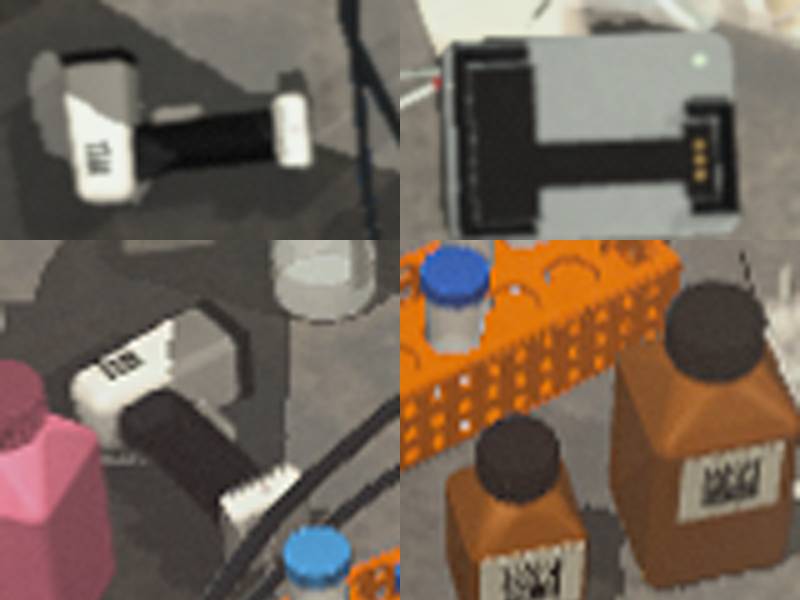

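View pics/c2.png

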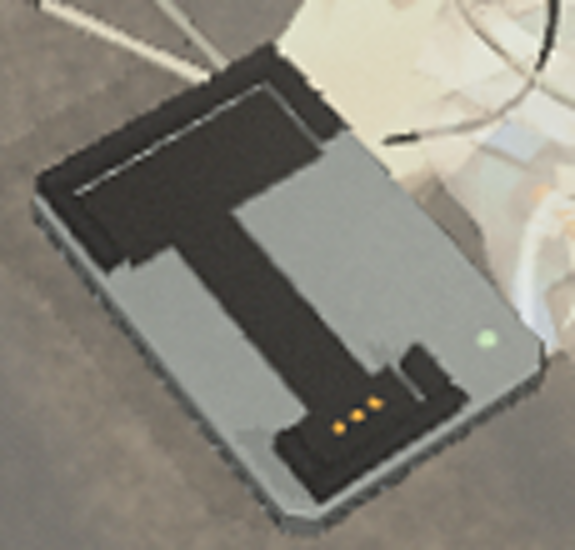

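The crops show the reader lying with its head at left (+y), its foot at right and its window towards +x. The labelled amber candidates in the scene view are the short bottle at (293,247), the tall one at (332,228) and the pink one at (198,183). The tall amber bottle with the black cap at (332,228) fits the description; its label is at about (334,237). The cradle's wide nest is towards +y. Next I'll measure.

```bash
cat > h.py <<'E'
import cv2,numpy as np
from scipy.spatial.transform import Rotation as R
from bench import viewer,status,job
M={n:viewer.camera_model(n) for n in("scene","top")}
def K(n):
    m=M[n];f=210/np.tan(np.radians(m["vertical_fov"]/2))
    return np.array([[f,0,m["cx"]],[0,f,m["cy"]],[0,0,1.]]),np.array([m["k1"],0,0,0.])
def rays(n,p):
    k,d=K(n);u=cv2.undistortPointsIter(np.array(p,float).reshape(-1,1,2),k,d,None,None,(3,50,1e-9)).reshape(-1,2)
    return R.from_euler("xyz",M[n]["attitude"],degrees=True).apply(np.c_[u,np.ones(len(u))])
def plane(n,p,z):
    r=rays(n,p);o=M[n]["xyz"];return o+r*((np.array(z)-o[2])/r[:,2])[:,None]
def proj(n,P):
    k,d=K(n);Rw=R.from_euler("xyz",M[n]["attitude"],degrees=True)
    c=Rw.inv().apply(np.array(P,float)-M[n]["xyz"]);return cv2.projectPoints(c,np.zeros(3),np.zeros(3),k,d)[0].reshape(-1,2)
def mask(im,roi,fn):
    x,y,w,h=roi;hsv=cv2.cvtColor(im,cv2.COLOR_BGR2HSV);m=np.zeros(im.shape[:2],np.uint8)
    m[y:y+h,x:x+w]=fn(hsv.astype(int))[y:y+h,x:x+w]*255;return m
def blobs(m,amin=15):
    c,_=cv2.findContours(m,cv2.RETR_EXTERNAL,cv2.CHAIN_APPROX_NONE)
    return sorted([x for x in c if cv2.contourArea(x)>amin],key=cv2.contourArea)[::-1]
E
python3 - <<'E'
from h import *
np.set_printoptions(precision=1,suppress=True)
T=cv2.imread("pics/top0.png");S=cv2.imread("pics/scene0.png")
def show(t,n,m,z,k=2):
    for c in blobs(m)[:k]:
        r=cv2.minAreaRect(c);b=cv2.boxPoints(r);mo=cv2.moments(c);ce=[mo["m10"]/mo["m00"],mo["m01"]/mo["m00"]]
        print(t,n,"A",cv2.contourArea(c),"cen",np.array(ce),plane(n,[ce],z)[0,:2],"box",b.tolist(),plane(n,b,z)[:,:2].tolist() )
wh=lambda v:lambda h:(h[...,2]>v)&(h[...,1]<60)
print("px head/shadow/foot V", [cv2.cvtColor(T,cv2.COLOR_BGR2HSV)[y,x].tolist() for x,y in((165,235),(170,215),(213,228),(190,245),(152,215),(185,222))])
show("reader white","top",mask(T,(150,200,75,55),wh(115)),50,3)
show("reader white","scene",mask(S,(205,140,60,55),wh(115)),50,3)
dk=lambda h:(h[...,2]<85)
show("cap","top",mask(T,(303,180,35,30),dk),158)
show("cap","scene",mask(S,(320,195,30,22),dk),150)
show("label","scene",mask(S,(322,222,30,28),lambda h:(h[...,1]<90)&(h[...,2]>110)),80)
show("contacts","top",mask(T,(405,235,25,20),lambda h:(h[...,1]>120)&(h[...,2]>130)),24,3)
show("contacts","scene",mask(S,(340,345,25,20),lambda h:(h[...,1]>120)&(h[...,2]>130)),24,3)
g=lambda h:(h[...,2]>105)&(h[...,1]<60)
show("plate grey","top",mask(T,(345,212,90,65),g),24)
E
```

```text
px head/shadow/foot V [[45, 13, 155], [23, 28, 145], [38, 9, 236], [23, 17, 59], [21, 22, 117], [22, 27, 142]]
reader white top A 749.0 cen [207.9 212. ] [517.5 374.8] box [[175.0, 200.0], [224.0, 200.0], [224.0, 236.0], [175.0, 236.0]] [[548.9313698422822, 467.66939968700467], [551.5174143953443, 331.41945909563066], [452.55362630796174, 328.3862138577425], [449.4338452348256, 463.72642169052597]]
reader white top A 500.0 cen [164.4 227.5] [472.  494.1] box [[154.10113525390625, 211.56179809570312], [170.94833374023438, 209.95730590820312], [174.23822021484375, 244.50112915039062], [157.39102172851562, 246.10562133789062]] [[515.6361514757604, 525.1025182764292], [521.052639999732, 477.8800285298001], [426.0511840124426, 464.9862901231729], [420.44147073534384, 511.8769004964219]]
reader white top A 20.0 cen [151.6 212.1] [514.1 532. ] box [[150.0, 209.0], [154.0, 209.0], [154.0, 216.0], [150.0, 216.0]] [[522.5255859900434, 537.0257002196225], [522.7523060514376, 525.7065085351612], [503.30788350343994, 524.8441745829937], [503.06783053398976, 536.1477130078649]]
reader white scene 
[... 1947 characters left out ...]
434051], [584.2113952405346, 53.6800219762963], [568.2172307886756, 20.932401277446047], [514.3737321702074, 36.1545625638023]]
label scene A 32.0 cen [350. 233.] [586.5  39.7] box [[348.0, 222.0], [351.0, 222.0], [351.0, 241.0], [348.0, 241.0]] [[602.8888540904246, 71.10447019578874], [609.2470955928039, 67.31902735187123], [573.8983650680234, 18.243979999453472], [567.7563907210958, 21.92392180995182]]
plate grey top A 5694.5 cen [389.5 244. ] [ 440.5 -129.6] box [[345.0, 212.0], [434.0, 212.0], [434.0, 276.0], [345.0, 276.0]] [[527.6133659742527, -4.144942085672795], [532.5510819199753, -256.8318089868071], [353.0682450709229, -256.40281985252017], [350.0665091552782, -6.070608225537256]]
```

Run:
```python
import cv2,numpy as np
t=cv2.imread("pics/top0.png");s=cv2.imread("pics/scene0.png")
def f(im,x,y,w,h,k):
    o=cv2.resize(im[y:y+h,x:x+w],None,fx=k,fy=k,interpolation=cv2.INTER_CUBIC)
    o=np.clip(o.astype(float)*1.3,0,255).astype(np.uint8)
    for i in range(10*((x+9)//10),x+w,10): cv2.line(o,(int((i-x+.5)*k),0),(int((i-x+.5)*k),4),(0,0,255));cv2.putText(o,str(i),(int((i-x+.5)*k),12),0,.3,(0,0,255))
    for i in range(10*((y+9)//10),y+h,10): cv2.line(o,(0,int((i-y+.5)*k)),(4,int((i-y+.5)*k)),(0,0,255));cv2.putText(o,str(i),(5,int((i-y+.5)*k)),0,.3,(0,0,255))
    return o
cv2.imwrite("pics/c3.png",np.vstack([np.hstack([f(t,390,130,80,60,5),f(s,420,280,80,60,5)]),np.hstack([f(t,295,175,80,60,5),f(s,300,195,80,60,5)])]))
cv2.imwrite("pics/c4.png",np.vstack([np.hstack([f(t,150,200,80,60,5),f(s,205,137,80,60,5)]),np.hstack([f(t,345,214,100,60,4),f(s,282,275,120,90,10/3)])]))
```

```text
Traceback (most recent call last):
ValueError: all the input array dimensions except for the concatenation axis must match exactly, but along dimension 0, the array at index 0 has size 240 and the array at index 1 has size 300
```

View pics/c3.png

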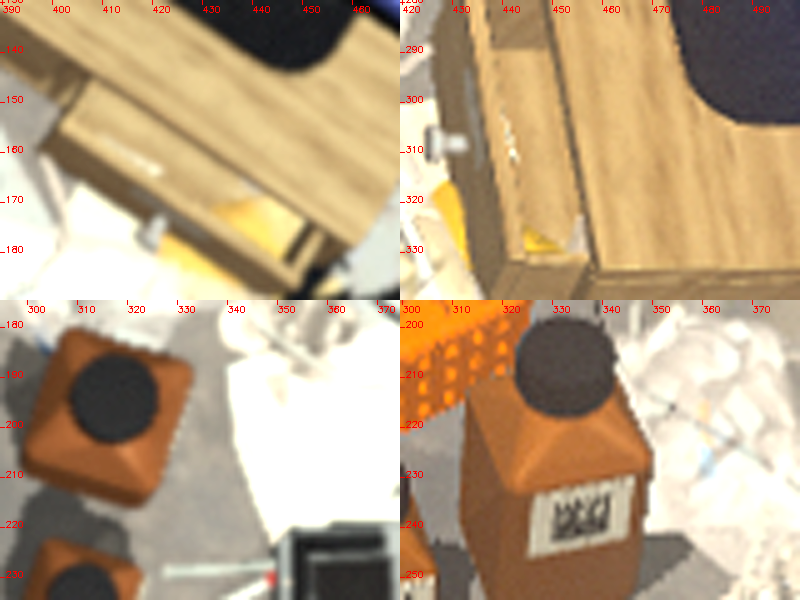

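The tall bottle's label in the scene view has corners near (325.5,233), (346,229.5), (346.3,241.5) and (325.5,246). Its cap in the top view is at (317.5,193.9). The drawer's left front corner is at about (398.5,157.5) in the top view.

Run:
```python
import cv2,numpy as np
t=cv2.imread("pics/top0.png");s=cv2.imread("pics/scene0.png")
def f(im,x,y,w,h,k):
    o=cv2.resize(im[y:y+h,x:x+w],None,fx=k,fy=k,interpolation=cv2.INTER_CUBIC)
    o=np.clip(o.astype(float)*1.3,0,255).astype(np.uint8)
    for i in range(10*((x+9)//10),x+w,10): cv2.line(o,(int((i-x+.5)*k),0),(int((i-x+.5)*k),4),(0,0,255));cv2.putText(o,str(i),(int((i-x+.5)*k),12),0,.3,(0,0,255))
    for i in range(10*((y+9)//10),y+h,10): cv2.line(o,(0,int((i-y+.5)*k)),(4,int((i-y+.5)*k)),(0,0,255));cv2.putText(o,str(i),(5,int((i-y+.5)*k)),0,.3,(0,0,255))
    return o
cv2.imwrite("pics/c4.png",np.vstack([np.hstack([f(t,150,200,80,60,5),f(s,205,137,80,60,5)]),np.hstack([f(t,345,214,100,75,4),f(s,285,277,100,75,4)])]))
from h import *
np.set_printoptions(precision=1,suppress=True)
L=[(325.5,233.1),(345.9,229.5),(346.3,241.5),(325.5,245.9)]
P=plane("scene",L,[102,102,58,58])[:,:2];print("label",P)
for a,b in((0,1),(3,2)): d=P[b]-P[a];print(np.hypot(*d),np.degrees(np.arctan2(d[1],d[0]))+90)
print("centre",P.mean(0),plane("scene",[np.mean(L,0)],80))
print("cap",plane("top",[(317.5,193.9)],158),"scene",plane("scene",[(332.4,207.8-1.5)],155))
print("short cap",plane("top",[(311,233)],114))
S=cv2.imread("pics/scene0.png")
print("drawer",plane("top",[(398.5,157.5),(448,188)],82))
# code blob in label
```

```text
label [[523.9  54.9]
 [571.6  39.5]
 [575.6  36.5]
 [524.6  51.1]]
50.14384658614779 72.01170976303334
53.07711490743357 74.04261316807425
centre [548.9  45.5] [[549.   45.7  80. ]]
cap [[559.1  81.7 158. ]] scene [[555.1  78.6 155. ]]
short cap [[461.9  94.5 114. ]]
drawer [[ 674.  -143.4   82. ]
 [ 593.1 -280.5   82. ]]
```

View pics/c4.png

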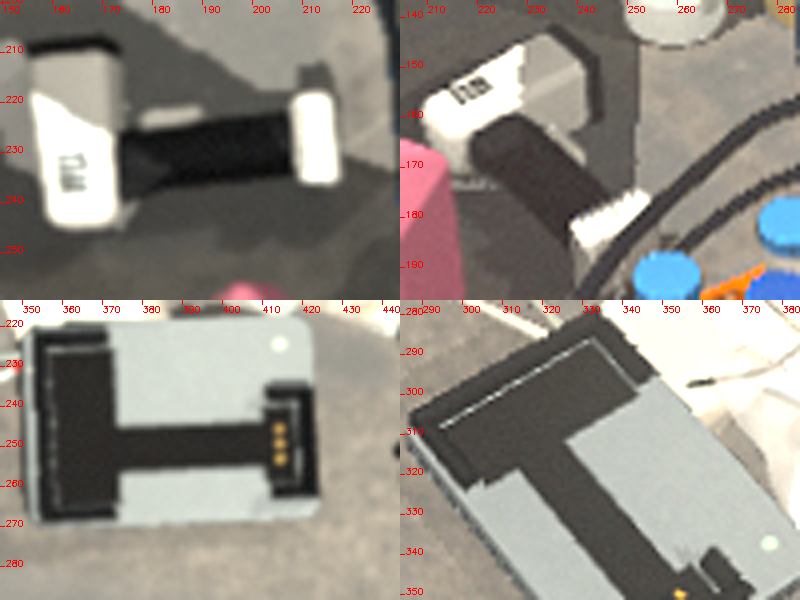

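The reader's head, foot and cradle edges read clearly in this crop. I'll fit both poses from the ray-cast corners and check the residuals against the given sizes.

```bash
cat > fit.py <<'E'
from h import *
np.set_printoptions(precision=1,suppress=True)
def fit(name,obs,zoff=0):
    m=np.array([o[2][:2] for o in obs],float)
    w=np.array([plane(o[0],[o[1]],o[2][2])[0,:2] for o in obs])
    a,b=m-m.mean(0),w-w.mean(0)
    th=np.arctan2((a[:,0]*b[:,1]-a[:,1]*b[:,0]).sum(),(a*b).sum());c,s=np.cos(th),np.sin(th)
    Q=np.array([[c,-s],[s,c]]);t=w.mean(0)-Q@m.mean(0)
    print(name,"origin",t,"yaw",np.degrees(th));print(" resid (body axes)",((w-t)@Q-m).tolist())
tt=lambda u,v,x,y,k:(x+u/k-.5,y+v/k-.5)
E
python3 - <<'E'
from fit import *
rt=lambda u,v:("top",tt(u,v,150,200,5)); rs=lambda u,v:("scene",tt(u-400,v,205,137,5))
A=[rt(28,45)+((66,77,50),),rt(46,228)+((-39,77,50),),rt(120,42)+((66,29,50),),rt(290,92)+((22,-70,50),),rt(297,186)+((-30,-70,50),)]
B=[rs(425,103)+((-39,77,50),),rs(550,30)+((66,77,50),),rs(598,74)+((66,29,50),),rs(570,215)+((-30,-70,50),),rs(640,188)+((22,-70,50),)]
fit("reader top",A);fit("reader scene",B);fit("both",A+B)
ct=lambda u,v:("top",tt(u,v-300,345,214,4)); cs=lambda u,v:("scene",tt(u,v,280,270,5))
A=[ct(26,326)+((87,97,24),),ct(312,317)+((87,-109,24),),ct(320,516)+((-57,-109,24),),ct(32,523)+((-57,97,24),)]
B=[cs(35,188)+((-57,97,24),),cs(272,42)+((87,97,24),),cs(553,350)+((87,-109,24),),cs(300,520)+((-57,-109,24),)]
fit("cradle top",A);fit("cradle scene",B);fit("both",A+B)
E
```

```text
reader top origin [469.3 438.8] yaw 7.236018639143554
 resid (body axes) [[-0.9458025852170096, -0.6769854386044187], [2.1458066404951737, -2.19826267101422], [-4.782104718092803, -4.301504736016501], [1.686124655226827, 3.0985177261380557], [1.8959760075880077, 4.078235119497336]]
reader scene origin [467.7 433.2] yaw 9.159198037780689
 resid (body axes) [[7.14754651494863, -8.02636369862212], [-4.507787898712429, -1.428107819547293], [-6.6981639721046875, -3.7497332343242675], [6.8151719667570525, 10.324171074946968], [-2.7567666108885938, 2.880033677546848]]
both origin [468.5 436. ] yaw 8.170232974313096
 resid (body axes) [[1.4895079267396625, 0.8955651967603444], [4.5698598693943, 1.0360446958275276], [-3.187990746287767, -2.659543307707043], [1.7917454667737118, 5.364587884651044], [2.0244547464734133, 7.188582017121462], [4.775268956617957, -11.243589886067], [-7.007855113982558, -3.0352029535364977], [-8.32936172763015, -5.387137891511848], [6.662072378603995, 7.275710609024756], [-2.7877017567026243, 0.564983635438125]]
cradle top origin [ 426.4 -119.7] yaw 2.4303484042523085
 resid (body axes) [[-3.766962046637204, -1.8123604523274537], [-2.2444092812740166, 1.517159148356754], [2.4507635908457246, 1.8462857250189444], [3.5606077370654248, -1.5510844210482588]]
cradle scene origin [ 426.1 -118.5] yaw 3.5071579914752324
 resid (body axes) [[3.315354920088083, -5.12863734247702], [-2.463810747802242, -1.8376894736854439], [-2.437830008442674, 3.055870720149997], [1.5862858361567262, 3.9104560960124815]]
both origin [ 426.3 -119.1] yaw 2.9661964432363033
 resid (body axes) [[-2.731961458938571, -3.2062493463208597], [-3.104885329374355, 0.11789437079669085], [1.599457748710556, 1.749809847837426], [4.604028859024531, -1.666800087227415], [2.3027116941227206, -5.030143855382676], [-3.513685862520944, -0.4343417364851092], [-1.5889759445527432, 4.468427307340406], [2.4333102935286206, 4.001403499441395]]
```

Cradle origin is about (426,-119) with yaw about 3°. The reader is at about (469,438) with yaw about 7.5°, and the label at (549,45.5) with a beam yaw of about 73.5°. The drawer's right corner measured (593,-280) against the given (595,-281), so the calibration is good. Moving above the reader.

Request:
arm_command --targets '[[[0.026,-0.013,-0.012,0,0,-0.124,1],[0.026,-0.013,-0.012,0,0,-0.124,1],[0.026,-0.013,-0.012,0,0,-0.124,1],[0.026,-0.013,-0.012,0,0,-0.124,1],[0.026,-0.013,-0.012,0,0,-0.124,1],[0.026,-0.013,-0.012,0,0,-0.124,1],[0.026,-0.013,-0.012,0,0,-0.124,1],[0.028,-0.012,-0.012,0,0,-0.127,1],[0,0,0,0,0,0,1],[0,0,0,0,0,0,1]]]' --force 60

```text
time: 1.35
tool_pos: [467.7, 438.7, 135.0]
tcp_rot: [-179.9, 0.0, 97.6]
ft_force: [-0.3, 0.9, -0.7]
finger_gap: 85.5
grip_force: 0.0
```

Request:
arm_command --targets '[[[0,0,-0.03,0,0,0,1],[0,0,-0.03,0,0,0,1],[0,0,-0.03,0,0,0,1],[0,0,-0.02,0,0,0,1],[0,0,-0.01,0,0,0,1],[0,0,-0.006,0,0,0,1],[0,0,0,0,0,0,1],[0,0,0,0,0,0,1]]]'

```text
time: 2.35
tool_pos: [468.8, 439.1, 10.4]
tcp_rot: [179.9, -0.0, 97.5]
ft_force: [-0.4, -0.5, -0.6]
finger_gap: 85.2
grip_force: 0.0
```

Request:
arm_command --targets '[[[0,0,-0.004,0,0,0,0.5],[0,0,0,0,0,0,0.2],[0,0,0,0,0,0,-0.1],[0,0,0,0,0,0,-0.5],[0,0,0,0,0,0,-1],[0,0,0,0,0,0,-1],[0,0,0,0,0,0,-1],[0,0,0,0,0,0,-1]]]'

```text
time: 3.35
tool_pos: [468.4, 438.7, 6.6]
tcp_rot: [180.0, -0.0, 97.5]
ft_force: [-4.0, -4.6, 8.8]
finger_gap: 38.0
grip_force: 60.0
```

Run:
```python
from h import *
s=status.sense();print(s["tool_pos"],s["tcp_rot"],s["finger_gap"],s["grip_force"],s["ft_force"])
```

```text
[468.4401127  438.73011817   6.56318243] [ 1.79969651e+02 -7.77159175e-03  9.74994248e+01] 37.965151642045676 59.977601766586304 [-4.01515434 -4.56282386  8.83600809]
```

The gap is 38 mm at 60 N, so the trigger is squeezed. Lifting.

Request:
arm_command --targets '[[[0,0,0.01,0,0,0,-1],[0,0,0.03,0,0,0,-1],[0,0,0.045,0,0,0,-1],[0,0,0.045,0,0,0,-1],[0,0,0.045,0,0,0,-1],[0,0,0.04,0,0,0,-1],[0,0,0.01,0,0,0,-1],[0,0,0,0,0,0,-1],[0,0,0,0,0,0,-1]]]'

```text
time: 4.47
tool_pos: [467.1, 437.8, 227.3]
tcp_rot: [-179.8, 0.1, 97.5]
ft_force: [-1.1, -0.0, -2.4]
finger_gap: 37.8
grip_force: 61.3
```

Run:
```python
from h import *
s=status.sense();print(s["tool_pos"],s["tcp_rot"],s["finger_gap"],s["ft_force"])
t=viewer.snapshot("top")[:,:,::-1];c=viewer.snapshot("scene")[:,:,::-1]
cv2.imwrite("pics/t1.png",t);cv2.imwrite("pics/s1.png",c)
def f(im,x,y,w,h,k):
    o=cv2.resize(np.ascontiguousarray(im[y:y+h,x:x+w]),None,fx=k,fy=k,interpolation=cv2.INTER_CUBIC)
    for i in range(10*((x+9)//10),x+w,10): cv2.putText(o,str(i),(int((i-x+.5)*k),12),0,.3,(0,0,255))
    for i in range(10*((y+9)//10),y+h,10): cv2.putText(o,str(i),(5,int((i-y+.5)*k)),0,.3,(0,0,255))
    return o
cv2.imwrite("pics/c5.png",np.hstack([f(t,130,185,100,100,4),f(c,180,65,100,100,4)]))
```

```text
[467.13456928 437.8158212  227.25348194] [-1.79784411e+02  1.28575596e-01  9.75049381e+01] 37.796799877456266 [-1.06495169 -0.04664995 -2.38637785]
```

View pics/c5.png

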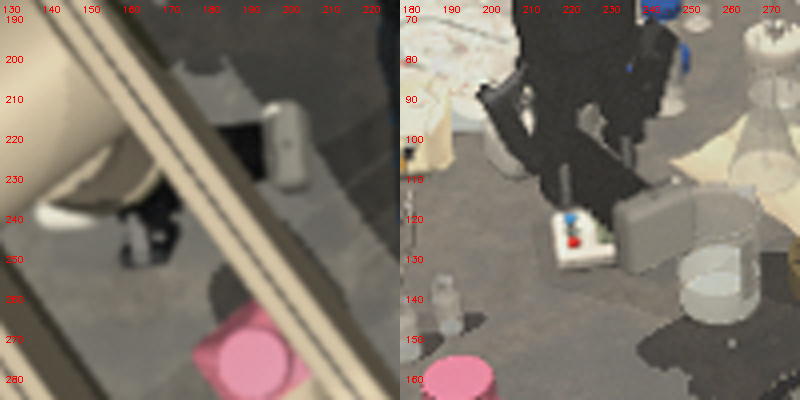

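The reader is held level. The foot is visible in the top view at about (202,221), and the head is hidden by the arm. I'll use the foot to estimate the in-hand offset.

Run:
```python
from fit import *
q=lambda u,v:tt(u,v,130,185,4); s=lambda u,v:tt(u-400,v,180,65,4)
W=np.r_[plane("top",[q(265,108),q(302,100),q(272,188)],270.7),plane("top",[q(310,187)],[230]),plane("scene",[s(614,207),s(690,180)],270.7)]
th=np.radians(7.5);Q=np.array([[np.cos(th),-np.sin(th)],[np.sin(th),np.cos(th)]])
print((W[:,:2]-[467.1,437.8])@Q)  # body coords rel. TCP (TCP at x=-2 of reader)
```

```text
[[ 21.2 -69. ]
 [ 23.5 -91.1]
 [-25.8 -68.6]
 [-24.5 -85.4]
 [-27.1 -73.4]
 [ 24.9 -79.6]]
```

Request:
arm_command --targets '[[[0,-0.02,0,0,0,0,-1],[0,-0.035,0,0,0,0,-1],[0,-0.04,0,0,0,0,-1],[0,-0.04,0,0,0,0,-1],[0,-0.04,0,0,0,0,-1],[0,-0.04,0,0,0,0,-1],[0.01,-0.04,0,0,0,0,-1],[0.01,-0.04,0,0,0,0,-1]]]'

```text
time: 5.58
tool_pos: [487.7, 142.3, 229.2]
tcp_rot: [-179.9, 0.0, 97.5]
ft_force: [-0.6, 0.1, -2.3]
finger_gap: 37.9
grip_force: 61.3
```

Request:
arm_command --targets '[[[0.01,-0.035,0,0,0,0.144,-1],[0.01,-0.035,0,0,0,0.144,-1],[0.01,-0.035,0,0,0,0.144,-1],[0.01,-0.035,0,0,0,0.144,-1],[0.01,-0.035,0,0,0,0.144,-1],[0.01,-0.035,0,0,0,0.144,-1],[0.004,-0.035,0,0,0,0.144,-1],[0,-0.03,0,0,0,0.144,-1],[0,0,0,0,0,0,-1],[0,0,0,0,0,0,-1]]]'

```text
time: 6.82
tool_pos: [551.7, -131.0, 229.3]
tcp_rot: [180.0, -0.1, 163.4]
ft_force: [-0.5, 0.2, -3.3]
finger_gap: 37.7
grip_force: 61.3
```

On target above the aim pose. Descending.

Request:
arm_command --targets '[[[0,0,-0.025,0,0,0,-1],[0,0,-0.03,0,0,0,-1],[0,0,-0.03,0,0,0,-1],[0,0,-0.03,0,0,0,-1],[0,0,-0.025,0,0,0,-1],[0,0,-0.018,0,0,0,-1],[0,0,-0.01,0,0,0,-1],[0,0,0,0,0,0,-1],[0,0,0,0,0,0,-1]]]'

```text
time: 7.95
tool_pos: [553.0, -131.6, 63.4]
tcp_rot: [-180.0, 0.1, 163.5]
ft_force: [0.4, 0.6, -3.0]
finger_gap: 37.9
grip_force: 61.4
```

Run:
```python
from h import *
s=status.sense();print(s["tool_pos"],s["tcp_rot"],s["finger_gap"],s["ft_force"])
t=viewer.snapshot("top")[:,:,::-1];c=viewer.snapshot("scene")[:,:,::-1]
def f(im,x,y,w,h,k):
    o=cv2.resize(np.ascontiguousarray(im[y:y+h,x:x+w]),None,fx=k,fy=k,interpolation=cv2.INTER_CUBIC)
    for i in range(10*((x+9)//10),x+w,10): cv2.putText(o,str(i),(int((i-x+.5)*k),12),0,.3,(0,0,255))
    for i in range(10*((y+9)//10),y+h,10): cv2.putText(o,str(i),(5,int((i-y+.5)*k)),0,.3,(0,0,255))
    return o
cv2.imwrite("pics/c6.png",np.hstack([f(t,295,130,130,130,3),f(c,300,195,130,130,3)]))
```

```text
[ 552.99312871 -131.59328155   63.4428951 ] [-1.79996457e+02  1.02525721e-01  1.63506163e+02] 37.9217139399976 [ 0.44936952  0.63864088 -3.011778  ]
```

View pics/c6.png

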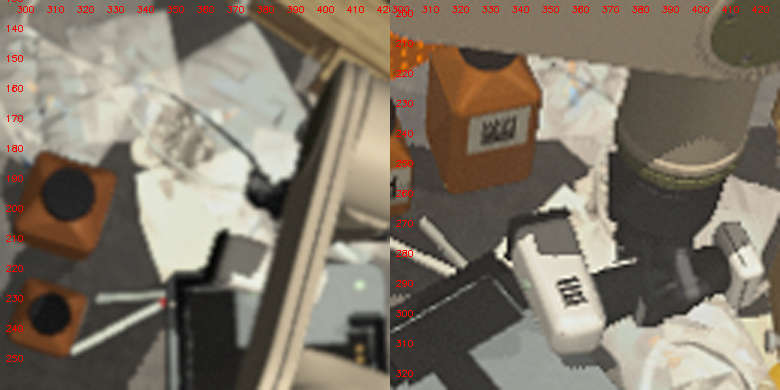

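The reader points its window at the tall bottle's label; the head is at about (345,290) and the label at about (334,238) in the scene view, with both bottles undisturbed. I'll compare the expected head corners with this picture.

Run:
```python
from fit import *
th=np.radians(73.5);Q=np.array([[np.cos(th),-np.sin(th)],[np.sin(th),np.cos(th)]])
m=np.array([(66,77,50),(66,29,50),(-39,77,50),(-39,29,50),(22,-70,50),(-30,-70,50)],float)
P=np.c_[(m[:,:2]+[2,0])@Q.T+[553,-131.6],m[:,2]+56.8]
p=proj("scene",P);print("tile px",(p-[300,195]+.5)*3+[390,0])
p=proj("top",P);print("top tile",(p-[295,130]+.5)*3)
w=np.array([68,53])@Q.T+[553,-131.6];d=np.array([549,45.5])-w;print("window",w,"offset along/across",d@Q)
```

```text
tile px [[514.8 213.4]
 [575.8 200.3]
 [562.1 330.3]
 [626.1 315.3]
 [720.3 218.8]
 [748.4 274.7]]
top tile [[207.8 272.3]
 [223.4 220.5]
 [321.1 308.2]
 [336.2 256.4]
 [301.8 130. ]
 [357.1 147.7]]
window [521.5 -51.3] offset along/across [100.7   1.1]
```

Run:
```python
from fit import *
np.set_printoptions(linewidth=200)
th=np.radians(73.5);Q=np.array([[np.cos(th),-np.sin(th)],[np.sin(th),np.cos(th)]])
im={n:cv2.cvtColor(viewer.snapshot(n),cv2.COLOR_RGB2GRAY) for n in("scene","top")}
for n in im: cv2.imwrite(f"pics/aim_{n}.png",im[n])
def prof(n,a,b,z=50):
    m=np.linspace(a,b,int(np.hypot(*np.subtract(b,a))/3)+1)
    P=np.c_[(m+[2,0])@Q.T+[553,-131.6],np.full(len(m),z+56.8)]
    p=proj(n,P).astype(np.float32);v=cv2.remap(im[n],p[:,:1],p[:,1:],cv2.INTER_LINEAR).ravel()
    print(n,a,b,list(zip(m[:,0 if a[0]!=b[0] else 1].round().astype(int).tolist(),v.tolist())))
prof("scene",(0,95),(0,15));prof("scene",(-20,95),(-20,15));prof("scene",(-55,53),(85,53))
prof("scene",(0,-60),(0,-105));prof("scene",(-45,-80),(35,-80))
prof("top",(60,100),(60,10));prof("top",(45,100),(45,10));prof("top",(30,53),(85,53))
```

```text
scene (0, 95) (0, 15) [(95, 60), (92, 113), (89, 139), (86, 137), (83, 172), (80, 209), (77, 221), (73, 224), (70, 226), (67, 170), (64, 108), (61, 100), (58, 92), (55, 118), (52, 156), (49, 218), (46, 201), (43, 146), (40, 66), (37, 94), (33, 53), (30, 47), (27, 66), (24, 54), (21, 45), (18, 67), (15, 61)]
scene (-20, 95) (-20, 15) [(95, 143), (92, 147), (89, 136), (86, 137), (83, 169), (80, 202), (77, 218), (73, 224), (70, 228), (67, 149), (64, 105), (61, 101), (58, 92), (55, 110), (52, 144), (49, 207), (46, 188), (43, 125), (40, 64), (37, 62), (33, 61), (30, 59), (27, 61), (24, 62), (21, 59), (18, 59), (15, 61)]
scene (-55, 53) (85, 53) [(-55, 156), (-52, 129), (-49, 146), (-46, 171), (-43, 211), (-40, 227), (-37, 229), (-34, 225), (-31, 221), (-28, 219), (-25, 221), (-22, 162), (-18, 111), (-15, 130), (-12, 107), (-9, 187), (-6, 141), (-3, 142), (0, 118), (3, 203), (6, 218), (9, 218), (12, 217), (15, 218), (18, 221), (21, 158), (24, 107), (27, 112), (30, 112), (33, 109), (36, 111), (39, 111), (42, 110), (45, 111), (48, 108), (52, 91), (55, 57), (58, 45), (61, 92), (64, 196), (67,
[... 848 characters left out ...]
49), (37, 114), (34, 189), (31, 222), (28, 224), (25, 224), (22, 225), (19, 226), (16, 227), (13, 227), (10, 228)]
top (45, 100) (45, 10) [(100, 29), (97, 30), (94, 29), (91, 30), (88, 49), (85, 96), (82, 136), (79, 148), (76, 152), (73, 139), (70, 118), (67, 116), (64, 115), (61, 116), (58, 115), (55, 114), (52, 114), (49, 114), (46, 113), (43, 109), (40, 108), (37, 151), (34, 214), (31, 226), (28, 224), (25, 222), (22, 222), (19, 219), (16, 217), (13, 207), (10, 156)]
top (30, 53) (85, 53) [(30, 114), (33, 115), (36, 115), (39, 115), (42, 114), (45, 114), (48, 113), (51, 108), (54, 95), (58, 59), (61, 23), (64, 9), (67, 58), (70, 168), (73, 221), (76, 225), (79, 224), (82, 224), (85, 223)]
```

Profiles suggest the head sits lower in the hand than assumed (scene and top disagree consistently). I'll triangulate the head's front inner corner in both views, using the initial picture (known z = 50) as a control.

```bash
cat > tri.py <<'E'
from fit import *
def edge(im,n,o,yaw,z,a,b):
    th=np.radians(yaw);Q=np.array([[np.cos(th),-np.sin(th)],[np.sin(th),np.cos(th)]])
    t=np.linspace(0,1,121);m=np.array(a)+t[:,None]*(np.array(b,float)-a)
    P=np.c_[m@Q.T+o,np.full(len(m),z)];p=proj(n,P).astype(np.float32)
    v=cv2.GaussianBlur(cv2.remap(im,p[:,:1],p[:,1:],cv2.INTER_CUBIC).astype(np.float32),(1,9),0).ravel()
    i=np.argmax(np.abs(np.gradient(v))[4:-4])+4;return m[i],P[i]
def tri(rs):  # rays (o,dir)
    A=np.zeros((3,3));b=np.zeros(3)
    for o,d in rs:
        d=d/np.linalg.norm(d);N=np.eye(3)-np.outer(d,d);A+=N;b+=N@o
    return np.linalg.solve(A,b)
def corner(ims,o,yaw,z,front,inner):
    th=np.radians(yaw);Q=np.array([[np.cos(th),-np.sin(th)],[np.sin(th),np.cos(th)]]);r=[]
    for n in("top","scene"):
        f,_=edge(ims[n],n,o,yaw,z,*front);i,_=edge(ims[n],n,o,yaw,z,*inner)
        w=np.r_[Q@[f[0],i[1]]+o,z];print(n,"front x",f[0],"inner y",i[1]);r.append((M[n]["xyz"],w-M[n]["xyz"]))
    P=tri(r);print(" 3D body",np.r_[(P[:2]-o)@Q,P[2]],"miss",[np.linalg.norm(np.cross(P-a,d/np.linalg.norm(d))) for a,d in r])
E
python3 - <<'E'
from tri import *
g=lambda f:cv2.imread(f,0)
I0={n:g(f"pics/{n}0.png") for n in("top","scene")};I1={n:g(f"pics/aim_{n}.png") for n in("top","scene")}
print("control, expect ~66,29,50");corner(I0,np.array([469.,438.8]),7.4,50,((56,45),(80,45)),((45,45),(45,15)))
o1=np.array([553,-131.6])+2*np.array([np.cos(np.radians(73.5)),np.sin(np.radians(73.5))])
print("aim, expect 66,29,106.8");corner(I1,o1,73.5,106.8,((56,50),(80,50)),((45,55),(45,20)))
E
```

```text
control, expect ~66,29,50
top front x 58.0 inner y 32.75
scene front x 56.8 inner y 16.25
 3D body [63.2 33.7 34.5] miss [np.float64(3.939363697256728), np.float64(3.9393636972566286)]
aim, expect 66,29,106.8
top front x 68.0 inner y 36.33333333333333
scene front x 63.4 inner y 39.25
 3D body [ 67.5  36.2 100.7] miss [np.float64(0.821608446780903), np.float64(0.821608446781051)]
```

Run:
```python
from h import *
c=viewer.snapshot("scene")[:,:,::-1]
x,y,w,h,k=332,258,100,68,8
o=cv2.resize(np.ascontiguousarray(c[y:y+h,x:x+w]),None,fx=k,fy=k,interpolation=cv2.INTER_CUBIC)
for i in range(340,x+w,10): cv2.putText(o,str(i),(int((i-x+.5)*k),10),0,.35,(0,0,255))
for i in range(260,y+h,10): cv2.putText(o,str(i),(0,int((i-y+.5)*k)),0,.35,(0,0,255))
cv2.imwrite("pics/c7.png",o)
```

```text
(no output)
```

View pics/c7.png

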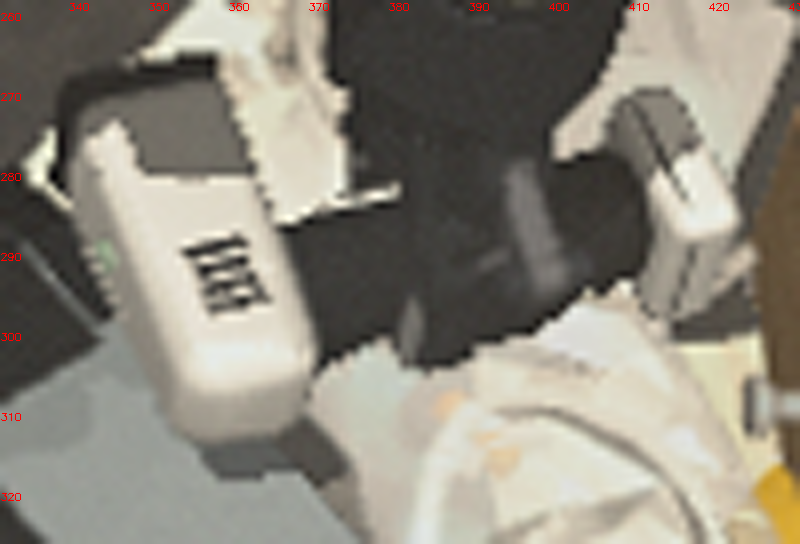

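The crop shows the reader's foot raised and the head lowered slightly relative to level: head corners near (342,267), (359,265), (370,302) and (353,304), foot corners near (415,287) and (424,285). I'll solve a point pose for the in-hand tilt.

Run:
```python
from fit import *
from scipy.optimize import least_squares
pts=[((66,77),(85,80)),((66,29),(222,60)),((-39,77),(170,375)),((-39,29),(312,357)),((-30,-92),(738,220)),((-30,-70),(668,238)),((22,-70),(612,102)),((22,-92),(690,100))]
cx={66:13.5,-39:13.5,-30:-4,22:-4}
ins=2
m=[];px=[]
for (x,y),(u,v) in pts:
    x0,y0=(13.5,53) if y>0 else (-4,-81)
    m.append((x-ins*np.sign(x-x0),y-ins*np.sign(y-y0),49));px.append((332+u/8-.5,258+v/8-.5))
m=np.array(m,float);px=np.array(px)
Tp=np.array([553,-131.6,63.4+18.4])   # grasp point height (z=25 of reader)
th=np.radians(73.5);e=np.array([np.cos(th),np.sin(th),0])
def W(q,P): # q: dx,dy,dz (body), phi,psi deg
    r=R.from_euler("z",73.5+q[4],degrees=True)*R.from_euler("x",q[3],degrees=True)
    return r.apply(P-[-2,0,25])+Tp+R.from_euler("z",73.5,degrees=True).apply(q[:3])
from tri import edge
top=cv2.imread("pics/aim_top.png",0);o=Tp[:2]+2*e[:2]
_,E1=edge(top,"top",o,73.5,106.8,(45,55),(45,20));_,E2=edge(top,"top",o,73.5,106.8,(56,50),(80,50))
c=np.array([[64,31,49.]]);Qz=R.from_euler("z",73.5,degrees=True)
C=Qz.apply([68,36.3,0])+np.r_[o,106.8];pt=proj("top",[C])[0]
def f(q,pr=1):return np.r_[(proj("scene",W(q,m))-px).ravel(),2*(proj("top",W(q,c))-pt).ravel(),np.array([q[0]/3,q[1]/3,q[2]/3,0,q[4]/3])*pr]
for pr in(1,.2):
    s=least_squares(f,np.zeros(5),args=(pr,));print(s.x,"res px",s.fun[:18]);print("window",W(s.x,np.array([[66,53,25.]])))
```

```text
[ 0.3  5.4 -4.8 -4.5 -3.9] res px [-2.2  0.2 -0.3 -1.2 -0.9  1.1  1.3 -1.   0.3  1.   1.3  0.5  1.  -0.1
 -1.1 -1.5  0.8 -0.8]
window [[522.  -47.6  72.8]]
[ 0.8  5.3 -6.2 -4.4 -3.9] res px [-2.2  0.3 -0.3 -1.  -1.   1.2  1.2 -0.8  0.1  1.2  1.1  0.7  0.9  0.1
 -1.3 -1.3  0.3 -0.9]
window [[522.3 -47.2  71.5]]
```

Run:
```python
from tri import *
I={n:cv2.imread(f"pics/aim_{n}.png",0) for n in("top","scene")}
o=np.array([553,-131.6])+2*np.array([np.cos(np.radians(73.5)),np.sin(np.radians(73.5))])
for n,xs in(("top",range(34,60,4)),("scene",range(-28,46,6))):
    y=[edge(I[n],n,o,73.5,102,(x,52),(x,24))[0][1] for x in xs];print(n,"inner",np.array(y),"yaw",-np.degrees(np.polyfit(list(xs),y,1)[0]))
    ys=range(44,72,4);x=[edge(I[n],n,o,73.5,102,(58,y),(78,y))[0][0] for y in ys];print(n,"front",np.array(x),"yaw",-np.degrees(np.polyfit(list(ys),x,1)[0]))
```

```text
top inner [35.9 36.1 35.2 35.9 36.8 38.2 37.1] yaw -4.774648292756849
top front [68.8 68.  66.5 68.2 67.2 68.7 67.3] yaw 1.2789236498455647
scene inner [42.4 40.8 50.4 50.8 50.8 50.1 39.4 39.2 41.  38.9 37.8 37.5 37.5] yaw 8.520910799381468
scene front [65.5 66.8 65.  70.2 68.5 65.3 65.8] yaw -0.7673541899073493
```

Yaw is on to about 2°; the window centre sits roughly 5 mm low. I'll raise it 5 mm and hold.

Request:
arm_command --targets '[[[0,0,0.005,0,0,0,-1],[0,0,0,0,0,0,-1],[0,0,0,0,0,0,-1],[0,0,0,0,0,0,-1],[0,0,0,0,0,0,-1],[0,0,0,0,0,0,-1],[0,0,0,0,0,0,-1],[0,0,0,0,0,0,-1],[0,0,0,0,0,0,-1],[0,0,0,0,0,0,-1]]]'

```text
time: 9.45
tool_pos: [552.1, -131.4, 67.3]
tcp_rot: [180.0, -0.0, 163.5]
ft_force: [-0.9, -0.5, -2.6]
finger_gap: 37.7
grip_force: 61.3
```

Request:
arm_command --targets '[[[0,0,0,0,0,0,-1],[0,0,0,0,0,0,-1],[0,0,0,0,0,0,-1],[0,0,0,0,0,0,-1],[0,0,0,0,0,0,-1],[0,0,0,0,0,0,-1],[0,0,0,0,0,0,-1],[0,0,0,0,0,0,-1],[0,0,0,0,0,0,-1],[0,0,0,0,0,0,-1]]]'

```text
time: 10.7
tool_pos: [552.2, -131.4, 67.3]
tcp_rot: [-180.0, 0.0, 163.5]
ft_force: [-0.7, -1.0, -3.0]
finger_gap: 37.7
grip_force: 61.3
```

Request:
arm_command --targets '[[[0,0,0,0,0,0,-1],[0,0,0,0,0,0,-1],[0,0,0,0,0,0,-1],[0,0,0,0,0,0,-1],[0,0,0,0,0,0,-1]]]'

```text
time: 11.32
tool_pos: [552.1, -131.4, 67.3]
tcp_rot: [180.0, -0.0, 163.5]
ft_force: [-0.0, 0.9, -2.2]
finger_gap: 37.8
grip_force: 61.3
```

Plenty of time left, so I'll hold a further two seconds 4 mm lower to cover the height uncertainty.

Request:
arm_command --targets '[[[0,0,-0.004,0,0,0,-1],[0,0,0,0,0,0,-1],[0,0,0,0,0,0,-1],[0,0,0,0,0,0,-1],[0,0,0,0,0,0,-1],[0,0,0,0,0,0,-1],[0,0,0,0,0,0,-1],[0,0,0,0,0,0,-1],[0,0,0,0,0,0,-1],[0,0,0,0,0,0,-1]]]'

```text
time: 12.58
tool_pos: [552.2, -131.4, 63.3]
tcp_rot: [-180.0, 0.0, 163.5]
ft_force: [0.0, 0.2, -2.9]
finger_gap: 37.8
grip_force: 61.3
```

Request:
arm_command --targets '[[[0,0,0,0,0,0,-1],[0,0,0,0,0,0,-1],[0,0,0,0,0,0,-1],[0,0,0,0,0,0,-1],[0,0,0,0,0,0,-1],[0,0,0,0,0,0,-1],[0,0,0,0,0,0,-1],[0,0,0,0,0,0,-1],[0,0,0,0,0,0,-1],[0,0,0,0,0,0,-1]]]'

```text
time: 13.82
tool_pos: [552.2, -131.4, 63.3]
tcp_rot: [-180.0, 0.0, 163.5]
ft_force: [0.1, -0.2, -2.8]
finger_gap: 37.6
grip_force: 61.3
```

Request:
arm_command --targets '[[[0,0,0.03,0,0,0,-1],[0,0,0.03,0,0,0,-1],[0,0,0.03,0,0,0,-1],[0,0,0.03,0,0,0,-1]]]'

```text
time: 14.32
tool_pos: [552.0, -131.3, 184.2]
tcp_rot: [-180.0, -0.0, 163.5]
ft_force: [-0.5, -0.9, -2.6]
finger_gap: 38.1
grip_force: 61.3
```

Run:
```python
from tri import *
I={n:cv2.imread(f"pics/{n}0.png",0) for n in("top","scene")}
o=np.array([426.2,-119.1]);yaw=3.0
for n in("top","scene"):
    ys=range(-55,30,8);xs=range(-40,70,10)
    for nm,x,lo in(("x87",87,1),("x-57",-57,1)):
        e=[edge(I[n],n,o,yaw,24,(x-12,y),(x+12,y))[0][0] for y in ys];print(n,nm,np.round(e,1),"med",np.median(e),"dyaw",-np.degrees(np.polyfit(list(ys),e,1)[0]))
    e=[edge(I[n],n,o,yaw,24,(x,-97),(x,-121))[0][1] for x in xs];print(n,"y-109",np.round(e,1),"med",np.median(e),"dyaw",np.degrees(np.polyfit(list(xs),e,1)[0]))
    # head-nest/plate boundary (end of walls) y~37 at plate; foot nest
    hsv=cv2.cvtColor(cv2.imread(f"pics/{n}0.png"),cv2.COLOR_BGR2HSV)
    m=np.zeros(hsv.shape[:2],np.uint8);c=proj(n,[np.r_[o+[0,-85],24]])[0].astype(int)
    r=slice(c[1]-12,c[1]+13),slice(c[0]-12,c[0]+13)
    m[r]=((hsv[...,1]>90)&(hsv[...,2]>110))[r]*255
    yx=np.argwhere(m)[:,::-1]
    if len(yx): P=plane(n,[yx.mean(0)],24)[0,:2];t=np.radians(yaw);print("contacts",(P-o)@np.array([[np.cos(t),-np.sin(t)],[np.sin(t),np.cos(t)]]),len(yx))
```

```text
top x87 [92.6 96.4 85.4 85.6 86.  86.2 86.6 85.4 86.  85.8 86.2] med 86.0 dyaw 4.713880041758122
top x-57 [-56.6 -56.6 -56.6 -56.2 -55.8 -55.6 -55.6 -55.2 -57.6 -57.2 -56.8] med -56.6 dyaw 0.2734571294942442
top y-109 [-109.4 -107.2 -107.6 -108.2 -108.6 -106.8 -106.8 -107.4 -103.4 -108.
 -108.8] med -107.6 dyaw 0.8229757420970015
contacts [ -4.2 -81.3] 12
scene x87 [84.  83.8 98.  84.2 83.6 98.2 97.6 83.8 84.4 84.2 83.6] med 84.2 dyaw 1.8230475299617153
scene x-57 [-59.  -58.4 -59.2 -58.6 -58.6 -60.2 -58.  -57.8 -58.8 -58.2 -58.8] med -58.6 dyaw -0.3385659698500285
scene y-109 [-104.8 -104.2 -104.2 -104.  -104.6 -104.4 -104.4 -104.8 -109.2 -108.6
 -108.8] med -104.6 dyaw -2.8127019033694856
contacts [ -4.5 -80.2] 19
```

Request:
arm_command --targets '[[[-0.014,0.001,0,0,0,-0.137,-1],[-0.014,0.001,0,0,0,-0.137,-1],[-0.014,0.001,0,0,0,-0.137,-1],[-0.014,0.001,0,0,0,-0.137,-1],[-0.014,0.001,0,0,0,-0.137,-1],[-0.014,0.001,0,0,0,-0.137,-1],[-0.014,0.002,0,0,0,-0.137,-1],[-0.015,0.002,0,0,0,-0.137,-1],[-0.015,0.001,0,0,0,-0.137,-1],[0,0,0,0,0,0,-1]]]'

```text
time: 15.58
tool_pos: [423.7, -120.3, 183.4]
tcp_rot: [180.0, 0.0, 92.9]
ft_force: [0.7, -0.5, -2.6]
finger_gap: 37.7
grip_force: 61.4
```

Request:
arm_command --targets '[[[0,0,-0.03,0,0,0,-1],[0,0,-0.03,0,0,0,-1],[0,0,-0.025,0,0,0,-1],[0,0,-0.015,0,0,0,-1],[0,0,0,0,0,0,-1],[0,0,0,0,0,0,-1]]]'

```text
time: 16.32
tool_pos: [425.0, -120.7, 84.4]
tcp_rot: [179.9, 0.0, 92.9]
ft_force: [-0.7, -0.8, -2.1]
finger_gap: 37.7
grip_force: 61.4
```

Run:
```python
from h import *
s=status.sense();print(s["tool_pos"],s["tcp_rot"],s["finger_gap"],s["ft_force"])
t=viewer.snapshot("top")[:,:,::-1];c=viewer.snapshot("scene")[:,:,::-1]
cv2.imwrite("pics/t2.png",t);cv2.imwrite("pics/s2.png",c)
def f(im,x,y,w,h,k):
    o=cv2.resize(np.ascontiguousarray(im[y:y+h,x:x+w]),None,fx=k,fy=k,interpolation=cv2.INTER_CUBIC)
    for i in range(10*((x+9)//10),x+w,10): cv2.putText(o,str(i),(int((i-x+.5)*k),12),0,.3,(0,0,255))
    for i in range(10*((y+9)//10),y+h,10): cv2.putText(o,str(i),(5,int((i-y+.5)*k)),0,.3,(0,0,255))
    return o
cv2.imwrite("pics/c8.png",np.hstack([f(t,340,205,100,100,4),f(c,280,265,100,100,4)]))
```

```text
[ 425.01495572 -120.68075149   84.37445977] [1.79918783e+02 3.75441944e-02 9.29028189e+01] 37.724416480501255 [-0.72982502 -0.76248663 -2.05864472]
```

View pics/c8.png

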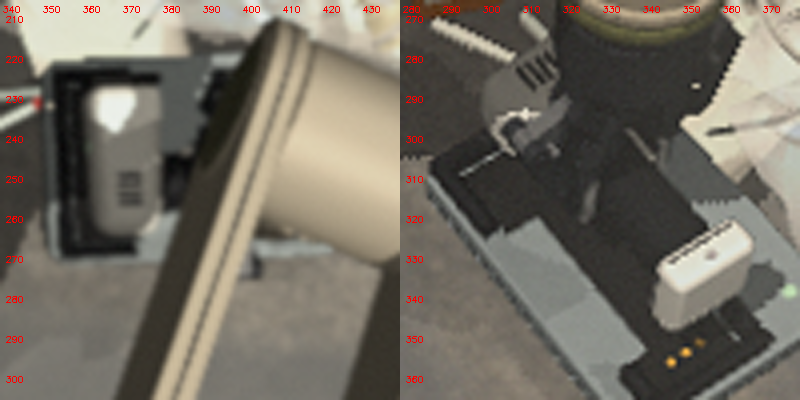

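Top view: the head hangs over the wide nest at (370,245). Scene view: the foot is above the narrow nest and its contacts, with its top face near (356,328). Checking numbers.

Run:
```python
from tri import *
q=lambda u,v:tt(u,v,340,205,4); s=lambda u,v:tt(u-400,v,280,265,4)
o=np.array([426,-119.]);t=np.radians(3);Q=np.array([[np.cos(t),-np.sin(t)],[np.sin(t),np.cos(t)]])
B=lambda P:(P[:,:2]-o)@Q
print("head left edge, right edge (y 77, 29), rear (x -39)",B(plane("top",[q(92,170),q(160,170),q(125,236)],124)))
for z in(128,134): print("foot corners (-30,-70),(22,-70),(22,-92),(-30,-92)",z,B(plane("scene",[s(657,268),s(742,222),s(754,240),s(670,287)],z)).tolist())
# foot bottom rear-left corner lower edge ; outer face height
print("foot outer face bottom at z84",B(plane("scene",[s(668,328)],84)))
I={n:cv2.imread(f"pics/{a}.png",0) for n,a in(("top","t2"),("scene","s2"))}
print([edge(I["top"],"top",o,3,124,(x,90),(x,60))[0][1] for x in(-20,-10,0,10,20,30)],[edge(I["top"],"top",o,3,124,(x,42),(x,18))[0][1] for x in(-25,25,35,45)])
print([edge(I["top"],"top",o,3,124,(-28,y),(-55,y))[0][0] for y in(40,50,60)])
```

```text
head left edge, right edge (y 77, 29), rear (x -39) [[  5.6  79.7]
 [  4.   35.3]
 [-37.7  60.1]]
foot corners (-30,-70),(22,-70),(22,-92),(-30,-92) 128 [[-29.753918697615063, -71.74709859180058], [21.470483540646097, -75.27449779781496], [19.828462274168253, -86.7419341614522], [-31.01182393255652, -83.74234169649077]]
foot corners (-30,-70),(22,-70),(22,-92),(-30,-92) 134 [[-32.29536290718949, -74.10967497087714], [18.58152942943105, -77.61314405574677], [16.950647749241618, -89.0027845348316], [-33.54473442567228, -86.02354151343437]]
foot outer face bottom at z84 [[-27.8 -85. ]]
[np.float64(79.5), np.float64(81.75), np.float64(81.5), np.float64(81.0), np.float64(83.25), np.float64(66.5)] [np.float64(24.8), np.float64(35.6), np.float64(37.8), np.float64(32.4)]
[np.float64(-54.1), np.float64(-38.35), np.float64(-49.375)]
```

Offsets are within about 2 mm of the nest, well inside the lead-in. I'll level the reader (+4° about its x) and lower it step by step, watching the force.

Request:
arm_command --targets '[[[0,0,0,0.035,0,0,-1],[0,0,0,0.035,0,0,-1],[0,0,-0.015,0,0,0,-1],[0,0,-0.015,0,0,0,-1],[0,0,-0.006,0,0,0,-1],[0,0,0,0,0,0,-1],[0,0,0,0,0,0,-1]]]'

```text
time: 17.3
tool_pos: [424.4, -120.3, 47.5]
tcp_rot: [179.8, -4.0, 92.9]
ft_force: [0.8, 0.8, -3.0]
finger_gap: 37.4
grip_force: 61.4
```

Request:
arm_command --targets '[[[0,0,-0.003,0,0,0,-1],[0,0,0,0,0,0,-1],[0,0,0,0,0,0,-1]]]'

```text
time: 17.68
tool_pos: [424.2, -120.4, 44.4]
tcp_rot: [179.8, -4.0, 92.9]
ft_force: [0.1, 0.1, -2.1]
finger_gap: 37.9
grip_force: 61.4
```

Request:
arm_command --targets '[[[0,0,-0.003,0,0,0,-1],[0,0,0,0,0,0,-1],[0,0,0,0,0,0,-1]]]'

```text
time: 18.05
tool_pos: [424.1, -120.3, 41.2]
tcp_rot: [179.8, -4.0, 92.9]
ft_force: [0.5, -0.8, -1.7]
finger_gap: 37.6
grip_force: 61.4
```

Request:
arm_command --targets '[[[0,0,-0.003,0,0,0,-1],[0,0,0,0,0,0,-1],[0,0,0,0,0,0,-1]]]'

```text
time: 18.42
tool_pos: [424.1, -120.3, 38.2]
tcp_rot: [179.8, -4.0, 92.9]
ft_force: [-0.2, 0.4, -3.6]
finger_gap: 37.7
grip_force: 61.4
```

Request:
arm_command --targets '[[[0,0,-0.002,0,0,0,-1],[0,0,0,0,0,0,-1],[0,0,0,0,0,0,-1]]]'

```text
time: 18.8
tool_pos: [424.3, -120.4, 36.4]
tcp_rot: [179.8, -4.0, 92.9]
ft_force: [0.4, -0.3, -1.8]
finger_gap: 37.9
grip_force: 61.5
```

```bash
python3 -c "
from h import *
s=status.sense();print(s['ft_force'],s['wrist_torque'])"
```

```text
[ 0.42479929 -0.26533591 -1.77889732] [-0.1203798  -0.02275492  0.02923586]
```

Request:
arm_command --targets '[[[0,0,-0.0015,0,0,0,-1],[0,0,0,0,0,0,-1],[0,0,0,0,0,0,-1]]]'

```text
time: 19.18
tool_pos: [424.4, -120.4, 35.1]
tcp_rot: [179.8, -4.0, 92.9]
ft_force: [-0.9, 3.0, 3.3]
finger_gap: 37.8
grip_force: 63.4
```

Request:
arm_command --targets '[[[0,0,-0.0015,0,0,0,-1],[0,0,0,0,0,0,-1],[0,0,0,0,0,0,-1]]]'

```text
time: 19.55
tool_pos: [424.6, -120.3, 33.7]
tcp_rot: [179.8, -4.0, 92.9]
ft_force: [-0.7, 3.7, 5.5]
finger_gap: 37.8
grip_force: 63.5
```

```bash
python3 -c "
from h import *
s=status.sense();print(s['ft_force'],s['wrist_torque'])"
```

```text
[-0.66450371  3.65401854  5.48043502] [ 0.01828524  0.1036542  -0.00245021]
```

Request:
arm_command --targets '[[[0,0,-0.0015,0,0,0,-1],[0,0,0,0,0,0,-1],[0,0,0,0,0,0,-1]]]'

```text
time: 19.92
tool_pos: [424.6, -120.3, 32.3]
tcp_rot: [179.8, -4.0, 92.9]
ft_force: [-1.8, 5.5, 6.9]
finger_gap: 37.9
grip_force: 64.1
```

Request:
arm_command --targets '[[[0,0,-0.0015,0,0,0,-1],[0,0,0,0,0,0,-1],[0,0,0,0,0,0,-1]]]'

```text
time: 20.3
tool_pos: [424.7, -120.3, 30.8]
tcp_rot: [179.7, -4.0, 92.9]
ft_force: [-1.5, 3.4, 6.6]
finger_gap: 37.9
grip_force: 63.7
```

```bash
python3 -c "
from tri import *
s=status.sense();print(s['tool_pos'],s['ft_force'],s['wrist_torque'])
t=viewer.snapshot('top')[:,:,::-1];c=viewer.snapshot('scene')[:,:,::-1]
cv2.imwrite('pics/t3.png',t);cv2.imwrite('pics/s3.png',c)
g=cv2.cvtColor(np.ascontiguousarray(t),6);k=cv2.cvtColor(np.ascontiguousarray(c),6)
o=np.array([426,-119.])
for x in(-20,-10,0,10,20):print('head outer/inner y top',edge(g,'top',o,3,74,(x,92),(x,62))[0][1],edge(g,'top',o,3,74,(x,44),(x,18))[0][1])
for x in(-20,-8,0,10):
  th=np.radians(3);Q=np.array([[np.cos(th),-np.sin(th)],[np.sin(th),np.cos(th)]])
  ys=np.arange(-55,-112,-3);P=np.c_[np.c_[np.full(len(ys),x),ys]@Q.T+o,np.full(len(ys),74)];p=proj('scene',P).astype(np.float32)
  print('foot x',x,list(zip(ys.tolist(),cv2.remap(k,p[:,:1],p[:,1:],1).ravel().tolist())))
"
```

```text
[ 424.7 -120.3   30.8] [-1.5  3.4  6.6] [ 0.   0.1 -0. ]
head outer/inner y top 80.25 34.25
head outer/inner y top 79.75 33.81666666666666
head outer/inner y top 63.0 33.38333333333333
head outer/inner y top 81.5 32.733333333333334
head outer/inner y top 81.25 37.5
foot x -20 [(-55, 50), (-58, 51), (-61, 51), (-64, 49), (-67, 48), (-70, 92), (-73, 151), (-76, 186), (-79, 219), (-82, 219), (-85, 221), (-88, 219), (-91, 179), (-94, 126), (-97, 128), (-100, 125), (-103, 121), (-106, 67), (-109, 48)]
foot x -8 [(-55, 52), (-58, 52), (-61, 52), (-64, 53), (-67, 52), (-70, 98), (-73, 144), (-76, 200), (-79, 219), (-82, 218), (-85, 220), (-88, 220), (-91, 181), (-94, 130), (-97, 127), (-100, 126), (-103, 122), (-106, 62), (-109, 46)]
foot x 0 [(-55, 51), (-58, 51), (-61, 50), (-64, 51), (-67, 49), (-70, 95), (-73, 162), (-76, 206), (-79, 216), (-82, 206), (-85, 217), (-88, 220), (-91, 183), (-94, 131), (-97, 129), (-100, 126), (-103, 101), (-106, 85), (-109, 54)]
foot x 10 [(-55, 148), (-58, 147), (-61, 145), (-64, 146), (-67, 146), (-70, 147), (-73, 163), (-76, 185), (-79, 218), (-82, 218), (-85, 222), (-88, 218), (-91, 182), (-94, 128), (-97, 66), (-100, 48), (-103, 53), (-106, 54), (-109, 48)]
```

The head rests and the reader is pivoting level; continuing in small steps until the foot seats too (force rise).

Request:
arm_command --targets '[[[0,0,-0.001,0,0,0,-1],[0,0,0,0,0,0,-1],[0,0,0,0,0,0,-1]]]'

```text
time: 20.78
tool_pos: [424.6, -120.1, 30.1]
tcp_rot: [179.8, -4.0, 92.9]
ft_force: [-5.6, 4.7, 11.2]
finger_gap: 38.0
grip_force: 66.9
```

Request:
arm_command --targets '[[[0,0,-0.001,0,0,0,-1],[0,0,0,0,0,0,-1],[0,0,0,0,0,0,-1]]]'

```text
time: 21.15
tool_pos: [424.6, -120.1, 30.0]
tcp_rot: [179.8, -4.0, 92.9]
ft_force: [-10.1, 7.6, 22.5]
finger_gap: 38.2
grip_force: 71.4
```

```bash
python3 -c "
from h import *
s=status.sense();print(s['tool_pos'],s['ft_force'],s['wrist_torque'])"
```

```text
[ 424.58376354 -120.09672318   30.02209584] [-10.14867535   7.55744713  22.5421964 ] [1.01417727 1.20145988 0.19478419]
```

Stiff contact at TCP z = 30.0, which matches the nest floor (30.6 expected), so the reader is seated. Relieving the press and releasing.

Request:
arm_command --targets '[[[0,0,0.001,0,0,0,-1],[0,0,0,0,0,0,-1],[0,0,0,0,0,0,-0.05],[0,0,0,0,0,0,0.05],[0,0,0,0,0,0,0.2],[0,0,0,0,0,0,0.5],[0,0,0,0,0,0,0.7],[0,0,0,0,0,0,0.7],[0,0,0,0,0,0,0.7]]]'

```text
time: 22.28
tool_pos: [424.1, -120.4, 29.3]
tcp_rot: [179.8, -4.0, 92.9]
ft_force: [-0.4, -0.7, -0.7]
finger_gap: 72.9
grip_force: 0.0
```

```bash
python3 -c "
from h import *
s=status.sense();print(s['tool_pos'],s['ft_force'],s['wrist_torque'],s['finger_gap'],s['grip_force'])"
```

```text
[ 424.14157509 -120.37065782   29.2975098 ] [-0.42405647 -0.66947242 -0.65451394] [-0.00106995  0.01220986  0.03316525] 72.89587114803145 0.0
```

Released cleanly. Lifting straight up, then backing off towards +y so the arm clears the view.

Request:
arm_command --targets '[[[0,0,0.015,0,0,0,0.7],[0,0,0.03,0,0,0,0.7],[0,0,0.04,0,0,0,0.7],[0,0,0.05,0,0,0,0.7],[0,0,0.05,-0.035,0,0,0.7],[0,0,0.05,-0.035,0,0,0.7],[0,0,0,0,0,0,0.7]]]'

```text
time: 23.15
tool_pos: [426.4, -120.9, 270.7]
tcp_rot: [179.5, 0.3, 92.9]
ft_force: [-0.0, -0.0, 0.4]
finger_gap: 72.5
grip_force: 0.0
```

Request:
arm_command --targets '[[[0,0.05,0,0,0,0,0.7],[0,0.05,0,0,0,0,0.7],[0,0.05,0,0,0,0,0.7],[0,0.05,0,0,0,0,0.7],[0,0.05,0,0,0,0,0.7],[0,0.05,0,0,0,0,0.7],[0,0.05,0,0,0,0,0.7],[0,0,0,0,0,0,0.7],[0,0,0,0,0,0,0.7]]]'

```text
time: 24.28
tool_pos: [423.7, 229.3, 263.8]
tcp_rot: [-179.9, 0.0, 92.9]
ft_force: [-0.0, -0.6, 0.2]
finger_gap: 72.6
grip_force: 0.0
```

Run:
```python
from tri import *
s=status.sense();print(s['tool_pos'],s['time'])
I={}
for n in("top","scene"):
    c=viewer.snapshot(n)[:,:,::-1];cv2.imwrite(f'pics/end_{n}.png',c);I[n]=cv2.cvtColor(np.ascontiguousarray(c),6)
o=np.array([426,-119.]);z=74
for n in I:
    print(n,"head outer",[edge(I[n],n,o,3,z,(x,92),(x,66))[0][1].round(1) for x in(-20,-10,0,10,20,40)],"inner",[edge(I[n],n,o,3,z,(x,42),(x,18))[0][1].round(1) for x in(-30,30,40,50)])
    print(n,"head front",[edge(I[n],n,o,3,z,(54,y),(80,y))[0][0].round(1) for y in(40,50,60,70)],"rear",[edge(I[n],n,o,3,z,(-28,y),(-52,y))[0][0].round(1) for y in(40,50,60,70)])
    print(n,"foot inner",[edge(I[n],n,o,3,z,(x,-60),(x,-80))[0][1].round(1) for x in(-20,-10,0,10)],"outer",[edge(I[n],n,o,3,z,(x,-82),(x,-102))[0][1].round(1) for x in(-20,-10,0,10)],
     "front",[edge(I[n],n,o,3,z,(12,y),(34,y))[0][0].round(1) for y in(-78,-82,-86)],"rear",[edge(I[n],n,o,3,z,(-20,y),(-42,y))[0][0].round(1) for y in(-78,-82,-86)])
a=cv2.imread("pics/top0.png").astype(int);b=cv2.imread("pics/end_top.png").astype(int)
print("bottle area change",np.abs(a-b)[185:245,300:332].mean(), "pink",np.abs(a-b)[260:290,182:215].mean())
```

```text
[423.7 229.3 263.8] 24.275
top head outer [np.float64(77.7), np.float64(74.4), np.float64(74.0), np.float64(73.6), np.float64(72.9), np.float64(74.9)] inner [np.float64(37.2), np.float64(32.0), np.float64(31.6), np.float64(33.6)]
top head front [np.float64(54.9), np.float64(54.9), np.float64(55.1), np.float64(55.3)] rear [np.float64(-37.2), np.float64(-41.8), np.float64(-41.6), np.float64(-38.6)]
top foot inner [np.float64(-67.2), np.float64(-67.7), np.float64(-67.8), np.float64(-68.3)] outer [np.float64(-89.5), np.float64(-89.7), np.float64(-90.0), np.float64(-90.3)] front [np.float64(20.4), np.float64(17.5), np.float64(17.5)] rear [np.float64(-33.6), np.float64(-31.2), np.float64(-31.2)]
scene head outer [np.float64(67.7), np.float64(68.2), np.float64(69.0), np.float64(70.1), np.float64(84.2), np.float64(72.7)] inner [np.float64(28.6), np.float64(28.4), np.float64(20.0), np.float64(30.4)]
scene head front [np.float64(60.7), np.float64(61.2), np.float64(60.7), np.float64(62.0)] rear [np.float64(-44.6), np.float64(-51.2), np.float64(-44.0), np.float64(-35.4)]
scene foot inner [np.float64(-70.5), np.float64(-70.2), np.float64(-70.7), np.float64(-75.8)] outer [np.float64(-91.7), np.float64(-92.0), np.float64(-91.5), np.float64(-93.5)] front [np.float64(14.9), np.float64(15.7), np.float64(15.7)] rear [np.float64(-35.0), np.float64(-39.4), np.float64(-33.9)]
bottle area change 5.805208333333334 pink 25.295286195286195
```

The reader's edges sit within nest play at seated height in both views. Quick check of the bottles, then hand in.

Run:
```python
from h import *
for v,r in(("scene",(275,195,80,80)),("top",(295,175,45,75))):
    for f in(f"pics/{v}0.png",f"pics/end_{v}.png"):
        m=mask(cv2.imread(f),r,lambda h:(h[...,0]<18)&(h[...,1]>120)&(h[...,2]>60))
        print(f,[(cv2.contourArea(c),cv2.boundingRect(c)) for c in blobs(m,80)[:3]])
job.hand_in()
```

```text
pics/scene0.png [(2400.5, (275, 195, 75, 64)), (404.5, (279, 235, 29, 35))]
pics/end_scene.png [(2410.0, (275, 195, 75, 64)), (409.5, (279, 234, 29, 36))]
pics/top0.png [(776.0, (300, 181, 33, 35)), (416.5, (298, 223, 25, 25))]
pics/end_top.png [(772.5, (300, 181, 33, 35)), (416.0, (298, 223, 25, 25))]
the job is handed in; nothing more can be done
```

The job is handed in after about 24 s of the 64 s: I held the reader, trigger squeezed, on the tall bottle's label for over two seconds at each of two heights 4 mm apart (window height known to a few mm), then lowered it fully into the cradle and released it; neither amber bottle moved.

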